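Put the match ball away in its latched case

ROBOT

A 7-joint arm with a two-finger parallel gripper is mounted at the origin on the work surface. World frame = base frame: x ahead of the robot, y to its left, z up, the work surface at z = 0. Lengths are in m, angles in rad, forces in N, time in s.
With the tool pointing down it reaches from about 0.425 to 0.825 m from the base axis. Payload 3.6 kg.
Tool frame: the origin (TCP) lies at the very end of the fingers, on their centre line; the grasp point (between the pads) lies 19 mm behind it (hold_point_z is the distance from the TCP to the grasp point, in m); z points along the fingers, y is the line along which they close (so a half turn about z gives the same grasp; the last joint's range is limited). The gripper opens to 85 mm and grips with 20 to 120 N. Pads are 22 mm wide; open, the fingers measure 114 mm over their backs; the gripper's body (76 mm by 85 mm) begins 54 mm behind the grasp point. The pads swing forward as they close: fully open they stand 13 mm farther back than shut.
Start: joints at [-1.264, 0.615, -0.013, 1.423, 0.008, 1.103, -0.04], TCP at [0.212, 0.614, 0.211] pointing down, gripper open.
Joint ranges: [-3.12, 3.12], [-0.3, 2.06], [-1.34, 1.32], [0.26, 2.42], [-1.36, 4.5], [0.01, 1.98], [-2.84, 2.84]. Speed limits (rad/s): [2.79, 2.79, 3.14, 3.14, 3.14, 3.14, 3.14].

INTERFACE

Orientations are given as a unit quaternion [x, y, z, w].
In Python, from station import observe, get_image, job_done, hold_point_z gives the robot as it stands.
- The arm moves only by the tool carry_out, never from a script. Its argument "increments" is text: rows parted by semicolons, each of 5 numbers parted by spaces: the closure in counts, from 0 (fully open) to 255 (shut), then the shift along the tool's x, y, z as a fraction of full scale, then the turn about the tool's z as a fraction of full scale. A call has 1 to 12 rows; each row shifts and turns the commanded pose from where the row before left it, along the tool's axes as they then stand; what a row does not reach is not made up. Full scale, the value 1, is 0.02 m for a shift and 180 degrees for a turn. A row lasts 1/10 s, in which the tool goes at most 50 mm and 8.59 degrees, less where a joint would pass 70% of its speed; a pose out of reach is approached as far as the arm can. A call with a number of a shift or a turn outside -1 to 1 is refused whole. A call with a gripper value outside its range is refused whole. The fingers move at their own pace and stop on an object; "squeeze" is the grip in N (left out, the last holds). Time passes only in rows, so rows that do not move let the fingers close. It gives the time, the measured TCP pose, the force, the opening and the grip force at its end, in the units of the state.
- observe(): the state, without advancing time (a new reading comes with each control period).
- get_image(name): name is "scene" or "top"; returns a dict with "pixels" (420x560x3 uint8, red, green, blue), "mtx" (3x3 intrinsics, pixels), "k1" (the pictures are not rectified: a ray, as slopes to the right and down, at radius r is drawn at 1 + k1 r^2 times it, then the intrinsics apply), "rvec" (rotation vector, rad) and "tvec" (3), from world to camera coordinates, as OpenCV has them. Camera axes: x right, y down, z forward; pixel columns grow to the right and rows downward; lengths in m; the calibration is good to about 2 mm. A picture is of the moment at which its call begins. There is no depth.
- job_done(): hands the job in; it is judged then, once.
The state is a dict: "time_s": time; "q": joint angles; "qvel": joint speeds; "effort": joint torques, N m; "tool_pos": TCP position; "tool_rot": TCP orientation; "wrist_force": force on the tool from outside, world axes, zero at the start; "ft_torque": the same for the moment, N m; "gripper_width": opening from 0.0 (shut) to 1.0 (fully open); "finger_force": force on a finger pad.
Only numpy, scipy, OpenCV 4.12 (cv2) and the standard library are available. Lean on these libraries where they do the work, as an engineer would, in place of code of your own. Each camera call takes 0.05 s, during which the arm holds its last target. There are 200 camera calls.

TASK

Flip the over-centre latch on the ball case open, lift the lid right back until it stays open by itself, and set the red match ball gently in the cork ring inside the case. Then close the lid over it, leaving the latch undone for the umpire's check. Do not disturb the mould, the calipers or the stack of templates.

Things in the scene. Friction and masses are not known exactly. Their poses are not given: they have to be found in the camera images.
- case: Dark wooden ball case with aluminium corners, fixed to the counter: 130 mm deep (its x), 220 mm wide (its y), walls 90 mm high, 8 mm thick; 102 mm high with the lid shut. Origin: centre of its underside, at counter height z = 0. Its x points from the front (latch and handle side, nearest the robot) to the hinge side, y to the left, z up.
- latch (a joint): Brass over-centre latch lever, red grip at its end. rad: 0 = closed (lever upright, claw over the lid's keeper, lid held), 1.9 = open (lever lying out to the front). Pivot at (-79, -60, 70) mm in the case's axes, parallel to its y. A spring holds it at both ends: it resists with about 0.25 N m up to dead centre at 0.6 rad, then throws the lever fully open by itself.
- latch_tip (a point): Top end of the lever; with the latch closed at (-92, -60, 170) mm in the case's axes, 68 mm above the shut lid. The lever is a plate 28 mm wide and 8 mm thick, its red grip 32 mm wide, 14 mm thick, 30 mm long. Behind it, above the lid, is free space (the claw there stands only 4 mm above the lid).
- lid (a joint): The case's lid, 134 x 224 x 12 mm, about 0.45 kg, hinged along the rear rim. rad: 0 = shut, 1.85 = right back against its stop. Let go beyond about 1.55 it sinks back to its stop and stays there; from less than about 1.45 it falls shut, slowed by a damper. It cannot be lifted while the latch is closed.
- lid_hinge (a point): Middle of the lid's hinge line (parallel to the case's y), at (65, 0, 90) mm in the case's axes.
- lid_handle (a point): Middle of the lid's handle: a round steel bar 12 mm thick, 90 mm long, parallel to the case's y, on an arm at each end. With the lid shut it lies at (-100, 45, 96) mm in the case's axes, free above and below, with a 29 mm gap to the case's front wall; it turns with the lid, 165 mm from the hinge line.
- nest (a point): Where the ball's centre lies when it is seated in the cork ring on the case's floor, in the middle of the case, 43 mm above the counter. The ring is 60 mm outside, 44 mm inside, 10 mm high.
- ball_center (a point): Centre of the worn red match ball (66 mm diameter, about 0.135 kg). At the start it sits on a fixed cork ring (60 mm outside, 10 mm high) on the counter, its centre 35 mm up, to the left or right of the case.
- mould: Bystander: green iron core mould, 92 mm wide and 82 mm high, standing; origin at the centre of its underside.
- calipers: Bystander: pair of brass calipers lying flat, 172 mm long (its x) and 72 mm wide, 14 mm high; origin near its middle, on the counter.
- templates: Bystander: stack of round aluminium seam templates, 110 mm wide and 20 mm high; origin at the centre of its underside.

How it is judged:
On the way, in this order (a step that is already met when the one before it is completed fails the run):
1. the latch is flipped open while the lid is still down (value of joint latch above 1.5 rad and value of joint lid below 0.1 rad), for 0.1 s.
2. the lid is right back, touched by nothing (value of joint lid above 1.65 rad and contact force between lid and the arm below 0.2 N and contact force between lid and the fingers below 0.2 N), for 0.2 s.
3. the ball sits in the ring in the case, let go, the lid still back (distance between ball_center and nest below 0.008 m and contact force between ball and the fingers below 0.1 N and value of joint lid above 1.4 rad), for 0.2 s.
At the end, for the whole second after the job is handed in: The lid is shut (within 0.04 rad), the latch lever is open (above 1.5 rad), and the ball lies at rest in the ring in the case (its centre within 8 mm of its seat) (value of joint lid below 0.04 rad and value of joint latch above 1.5 rad and distance between ball_center and nest below 0.008 m and linear speed of ball below 0.03 m/s); the robot touches nothing.
It fails at once if the ball is dropped or thrown (moving faster than 0.7 m/s out of the fingers) (linear speed of ball above 0.7 m/s and contact force between ball and the fingers below 0.2 N).
It fails at once if the mould is moved more than 30 mm (distance of mould from where it was at the start of the episode above 0.03 m).
It fails at once if the calipers are moved more than 30 mm (distance of calipers from where it was at the start of the episode above 0.03 m).
It fails at once if the templates are moved more than 30 mm (distance of templates from where it was at the start of the episode above 0.03 m).
It also fails if it takes over 70 s, if anything falls off the work surface, if the arm or the gripper's body presses on something with over 40 N, if the wrist force passes 120 N, or if a joint passes its speed limit or range.

## Working session

There is one attempt and no reset: what is moved stays moved. The work goes in short steps, Python scripts to look and compute and a tool call to move; the robot and the scene stay as the last step left them, time stands still between calls to the robot, and variables do not carry over. Pictures are saved under pics/ and viewed, at most 13 in all, crops included, and the job is handed in when it is done.

Besides the shell and the picture viewer there is one more tool, called after ">>>" by a JSON object that holds its "method" and its "body", one argument or row to a line. carry_out: Moves the arm, as the interface text tells. Shift numbers are shares of 0.02 m and turn numbers shares of 180 degrees, none past 1 either way. Its arguments: {"type":"object","properties":{"increments":{"type":"string"},"squeeze":{"type":"number"}},"required":["increments"]}

```bash
mkdir -p pics; ls; python3 - <<'E'
from station import *
import cv2,pickle
s=observe();print(s)
d={}
for n in("scene","top"):
    g=get_image(n);d[n]=g;cv2.imwrite(f"pics/{n}0.png",g["pixels"][:,:,::-1]);print(n,g["mtx"],g["k1"],g["rvec"],g["tvec"])
pickle.dump(d,open("im0.pkl","wb"));print(hold_point_z)
E
```

```text
pics
{'time_s': 0.0, 'q': array([-1.26449663,  0.6159391 , -0.0125987 ,  1.42493185,  0.00808037,
        1.10338179, -0.04036777]), 'qvel': array([ 4.53805916e-04,  9.11919336e-05, -1.00858676e-04, -2.55928931e-03,
        1.94283604e-03,  3.78740419e-04,  4.98257972e-04]), 'effort': array([ 6.17863316e-05, -4.69212162e+01,  2.58836579e-01, -1.71033883e+01,
        9.87841864e-03,  9.65281186e-03, -3.27134074e-06]), 'tool_pos': array([0.21207454, 0.61355444, 0.20991443]), 'tool_rot': array([ 1.65595545e-01,  9.86192888e-01, -1.28958964e-03, -2.00824172e-04]), 'wrist_force': array([ 0.49585813,  0.18289093, -1.18215591]), 'ft_torque': array([-0.030834  , -0.01151125, -0.03632674]), 'finger_force': 0.0, 'gripper_width': 1.0012369249284607}
scene [[492.24674986   0.         276.23261172]
 [  0.         492.24674986 208.69383277]
 [  0.           0.           1.        ]] -0.10075421879868644 [ 2.220068    1.18520621 -0.3882087 ] [-0.32103272 -0.30368139  1.48349884]
top [[448.770616    0.        281.931604 ]
 [  0.        448.770616  212.4923873]
 [  0.          0.          1.       ]] -0.1416347227732053 [ 2.18794909 -2.19385379  0.09174665] [-0.010941    0.60029804  1.09236528]
0.0187
```

View pics/top0.png

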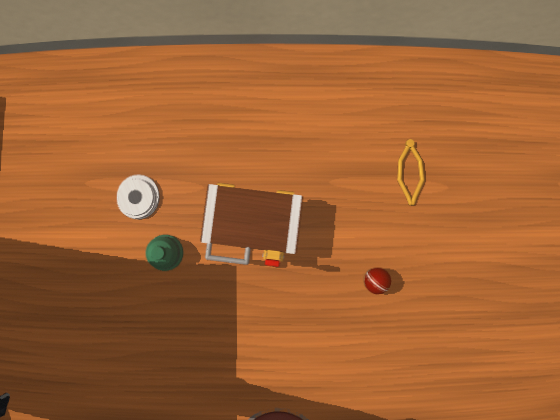

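View pics/scene0.png

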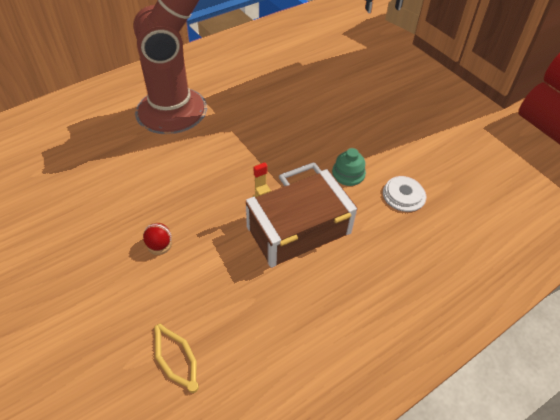

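The top view has +x up and +y left. It shows the case at about (252,220) with its latch at (272,258) and handle at (228,258), the ball at (377,281), the mould at (164,252), the templates at (137,197) and the calipers at (411,172). The scene view agrees: red grip at (260,170), ball at (157,238).

```bash
cat > h.py <<'E'
import numpy as np,cv2
def ray(g,px):
    u=cv2.undistortPoints(np.array(px,float).reshape(-1,1,2),g["mtx"],np.array([g["k1"],0,0,0.]),).reshape(-1,2)
    R=cv2.Rodrigues(np.array(g["rvec"],float))[0];c=-R.T@np.array(g["tvec"]).ravel()
    return c,np.c_[u,np.ones(len(u))]@R
def plane(g,px,z):
    c,d=ray(g,px);return c+d*((z-c[2])/d[:,2])[:,None]
def two(a,pa,b,pb):
    c1,d1=ray(a,pa);c2,d2=ray(b,pb);d1,d2=d1[0],d2[0]
    t=np.linalg.lstsq(np.c_[d1,-d2],c2-c1,rcond=None)[0]
    p,q=c1+t[0]*d1,c2+t[1]*d2;return (p+q)/2,np.linalg.norm(p-q)
def blobs(m,amin=30):
    n,l,s,c=cv2.connectedComponentsWithStats(m.astype(np.uint8));return [(s[i],c[i],l==i) for i in range(1,n) if s[i][4]>amin]
def red(g):
    h=cv2.cvtColor(g["pixels"],cv2.COLOR_RGB2HSV);H,S,V=[h[...,i].astype(int) for i in range(3)]
    return ((H<4)|(H>172))&(S>190)&(V>60)
def white(g):
    h=cv2.cvtColor(g["pixels"],cv2.COLOR_RGB2HSV);return (h[...,1]<45)&(h[...,2]>170)
E
python3 - <<'E'
import pickle;from h import *
d=pickle.load(open("im0.pkl","rb"));T,S=d["top"],d["scene"]
for n,g in d.items():
    for s,c,m in blobs(red(g)):print(n,"red",s,c.round(1))
    for s,c,m in blobs(white(g)):print(n,"white",s,c.round(1))
for s,c,m in blobs(white(T)):
    if 180<c[0]<320 and 150<c[1]<270:
        ys,xs=np.nonzero(m);w=plane(T,np.c_[xs,ys],.102)[:,:2]
        r=cv2.minAreaRect((w*1000).astype(np.float32));print(r,cv2.boxPoints(r).round(1).tolist())
E
```

```text
scene red [544  53  16  37 358] [553.5  73. ]
scene red [ 520   83   40   60 1393] [543.3 108.7]
scene red [254 163  13  14 128] [260.1 169.3]
scene red [144 227  25  23 443] [155.7 238.2]
scene white [245   3  13  16 151] [251.9  10.5]
scene white [191  23   8  11  40] [194.8  27.2]
scene white [281 163  76  49 540] [327.1 185.1]
scene white [386 176  40  35 870] [405.8 192.8]
scene white [247 197  34  47 456] [263.4 220.1]
scene white [  399   290   161   130 10145] [503.6 373.7]
top red [265 259  14   7  69] [271.9 262.3]
top white [ 117  175   42   44 1065] [135.4 195.6]
top white [202 185  16  64 491] [209.1 214.1]
top white [286 195  15  59 492] [293.3 223.7]
((586.876953125, 157.20692443847656), (19.026931762695312, 147.14405822753906), 82.837890625) [[512.7000122070312, 156.89999389648438], [658.7000122070312, 138.60000610351562], [661.0999755859375, 157.5], [515.0999755859375, 175.8000030517578]]
((568.9259033203125, -37.85377502441406), (19.855464935302734, 134.30267333984375), 82.91654205322266) [[501.1000061035156, -39.400001525878906], [634.2999877929688, -56.0], [636.7999877929688, -36.29999923706055], [503.5, -19.700000762939453]]
```

```bash
python3 - <<'E'
import pickle;from h import *
d=pickle.load(open("im0.pkl","rb"));T,S=d["top"],d["scene"]
print("grip",two(T,[[271.9,262.3]],S,[[260.1,169.3]]))
def ball(g,x,y):
    h=cv2.cvtColor(g["pixels"],cv2.COLOR_RGB2HSV).astype(int)
    p=h[y-20:y+20,x-20:x+20];m=((p[...,0]<5)|(p[...,0]>170))&(p[...,1]>120)
    ys,xs=np.nonzero(cv2.morphologyEx(m.astype(np.uint8),cv2.MORPH_CLOSE,np.ones((7,7))))
    return cv2.minEnclosingCircle(np.c_[xs+x-20,ys+y-20].astype(np.float32))+(len(xs),)
a,b=ball(T,377,281),ball(S,157,238);print(a,b)
print(two(T,[a[0]],S,[b[0]]),plane(T,[a[0]],.035),plane(S,[b[0]],.035))
# handle bar pixels in top: grey
p=T["pixels"];print(plane(T,[[208,258],[248,262]],.096))
E
```

```text
grip (array([0.48288537, 0.01170219, 0.1582852 ]), np.float64(0.001271307964207045))
((374.59564208984375, 280.7608642578125), 10.852221488952637, 318) ((156.4573516845703, 236.5118408203125), 13.241283416748047, 501)
(array([ 0.42882213, -0.2433666 ,  0.02714541]), np.float64(0.0051539159692103485)) [[ 0.43077862 -0.23934881  0.035     ]] [[ 0.43288384 -0.24669918  0.035     ]]
[[0.49008364 0.15924204 0.096     ]
 [0.48089323 0.06681282 0.096     ]]
```

```bash
python3 - <<'E'
import pickle;from h import *
d=pickle.load(open("im0.pkl","rb"))
o=[]
for n,x,y in(("top",377,281),("scene",157,238)):
    p=d[n]["pixels"][y-24:y+24,x-24:x+24,::-1];o.append(cv2.resize(p,(384,384),interpolation=cv2.INTER_NEAREST))
cv2.imwrite("pics/ball.png",np.hstack(o))
E
```

```text
(no output)
```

View pics/ball.png

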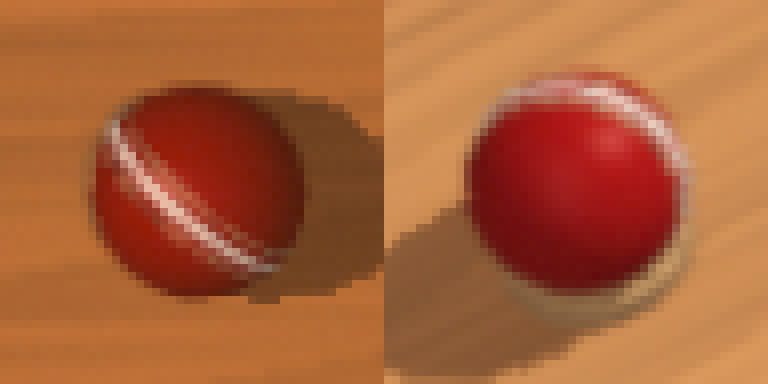

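The crop shows the ball's full outline. Its centre is at about (377.0, 280.4) in the top view and (156.8, 236.3) in the scene view, with a radius of about 13.3 px in the top view.

```bash
cat >> h.py <<'E'
C=np.array([.581,.0593]);yaw=np.radians(-7.1)
ex=np.array([np.cos(yaw),np.sin(yaw)]);ey=np.array([-ex[1],ex[0]])
def cw(x,y): return C+ex*x/1000+ey*y/1000
from scipy.spatial.transform import Rotation as Ro
def go(o,tgt,ang=None):
    """tool-axes shift in units of 20mm from current pose to world tgt; ang=wanted world heading(deg) of tool y, turn in units"""
    R=Ro.from_quat(o["tool_rot"]).as_matrix();h=np.degrees(np.arctan2(R[1,1],R[0,1]))
    s=R.T@(np.array(tgt)-o["tool_pos"])/.02
    t=0 if ang is None else ((h-ang+90)%180-90)/180
    print("pos",o["tool_pos"].round(4),"head",round(h,2),"shift",s.round(2),"turn",round(t,4),"w",round(float(o["gripper_width"]),3),"q7",o["q"][6].round(2))
E
python3 - <<'E'
import pickle;from h import *;from station import observe
d=pickle.load(open("im0.pkl","rb"));T,S=d["top"],d["scene"]
a,b=[[377,280.4]],[[156.8,236.3]]
print(two(T,a,S,b),plane(T,a,.035),plane(S,b,.035))
print(cw(-40,-60),cw(-100,45))
go(observe(),[*cw(-40,-60),.23],-7.1)
E
```

```text
(array([ 0.43151826, -0.24559894,  0.03339657]), np.float64(0.00025345651316593135)) [[ 0.43158335 -0.24535137  0.035     ]] [[ 0.43277645 -0.24575544  0.035     ]]
[0.53389063 0.00470414] [0.48732887 0.11631508]
pos [0.2121 0.6137 0.2101] head 70.94 shift [-25.15 -23.53  -0.94] turn 0.4336 w 0.998 q7 -0.04
```

>>> {"method": "carry_out", "body": {
  "increments": "255 -0.97 -0.9 -0.04 0;255 -0.97 -0.9 -0.04 0;255 -0.97 -0.9 -0.04 0;255 -0.97 -0.9 -0.04 0;255 -0.97 -0.9 -0.04 0;255 -0.97 -0.9 -0.04 0;255 -0.97 -0.9 -0.04 0;255 -0.97 -0.9 -0.04 0;255 -0.97 -0.9 -0.04 0;255 -0.97 -0.9 -0.04 0;255 -0.97 -0.9 -0.04 0;255 -0.97 -0.9 -0.04 0"
}}

```text
time_s: 1.3
tool_pos: [0.3619, 0.3328, 0.2204]
tool_rot: [0.166, 0.986, -0.0, -0.0]
wrist_force: [-0.1, 0.2, 0.5]
gripper_width: 0.001
finger_force: 0.0
```

>>> {"method": "carry_out", "body": {
  "increments": "255 -0.97 -0.9 -0.04 0;255 -0.97 -0.9 -0.04 0;255 -0.97 -0.9 -0.04 0;255 -0.97 -0.9 -0.04 0;255 -0.97 -0.9 -0.04 0;255 -0.97 -0.9 -0.04 0;255 -0.97 -0.9 -0.04 0;255 -0.97 -0.9 -0.04 0;255 -0.97 -0.9 -0.04 0;255 -0.97 -0.9 -0.04 0;255 -0.97 -0.9 -0.04 0;255 -0.97 -0.9 -0.04 0"
}}

```text
time_s: 2.5
tool_pos: [0.5113, 0.0529, 0.23]
tool_rot: [0.166, 0.986, -0.0, -0.001]
wrist_force: [-0.3, -0.3, 0.3]
gripper_width: 0.004
finger_force: 0.0
```

>>> {"method": "carry_out", "body": {
  "increments": "255 -0.97 -0.9 -0.04 0;255 -0.97 -0.9 -0.04 0;255 0 0 0 0.0434;255 0 0 0 0.0434;255 0 0 0 0.0434;255 0 0 0 0.0434;255 0 0 0 0.0434;255 0 0 0 0.0434;255 0 0 0 0.0434;255 0 0 0 0.0434;255 0 0 0 0.0434;255 0 0 0 0.0434"
}}

```text
time_s: 3.7
tool_pos: [0.5357, 0.0074, 0.2314]
tool_rot: [0.752, 0.659, -0.0, -0.0]
wrist_force: [-0.8, 0.2, 0.8]
gripper_width: -0.001
finger_force: 0.0
```

```bash
python3 -c "
from h import *;from station import observe
o=observe();go(o,[*cw(-45,-60),.135],-7.1);print(o['time_s'],o['wrist_force'])"
```

```text
pos [0.5357 0.0074 0.2314] head -7.5 shift [-0.15 -0.32  4.82] turn -0.0022 w -0.001 q7 0.05
3.7 [-0.83049267  0.24043273  0.77485819]
```

>>> {"method": "carry_out", "body": {
  "increments": "255 -0.15 -0.32 0.8 -0.002;255 0 0 1 0;255 0 0 1 0;255 0 0 1 0;255 0 0 1 0;255 0 0 0 0"
}}

```text
time_s: 4.3
tool_pos: [0.5269, 0.0054, 0.1333]
tool_rot: [0.748, 0.664, -0.003, -0.002]
wrist_force: [-0.2, 0.6, -0.0]
gripper_width: 0.001
finger_force: 0.0
```

>>> {"method": "carry_out", "body": {
  "increments": "255 0 -0.4 0 0;255 0 -0.4 0 0;255 0 -0.4 0 0;255 0 -0.4 0 0;255 0 -0.4 0 0;255 0 -0.4 0 0;255 0 -0.4 0 0;255 0 -0.4 0 0;255 0 -0.4 0 0;255 0 -0.4 0 0;255 0 -0.4 0 0;255 0 0 0 0"
}}

```text
time_s: 5.5
tool_pos: [0.4398, 0.0158, 0.1356]
tool_rot: [0.748, 0.664, -0.001, -0.001]
wrist_force: [0.0, 0.6, -0.3]
gripper_width: -0.003
finger_force: 0.0
```

```bash
python3 -c "
from h import *;from station import *
o=observe();go(o,[*cw(-100,45),.2],-7.1);print(o['time_s'],o['wrist_force'])
print([(b[0],b[1].round(1)) for b in blobs(red(get_image('top')),10)])
g=get_image('scene');print([(b[0],b[1].round(1)) for b in blobs(red(g),10)])
cv2.imwrite('pics/latch.png',g['pixels'][:,:,::-1])"
```

```text
pos [0.4398 0.0158 0.1356] head -6.81 shift [ 5.27  1.75 -3.22] turn 0.0016 w -0.003 q7 0.11
5.5 [ 0.04442137  0.58325786 -0.2785853 ]
[]
[(array([544,  53,  16,  38, 360], dtype=int32), array([553.6,  73.1])), (array([ 520,   83,   40,   59, 1365], dtype=int32), array([543.5, 108.7])), (array([246, 159,  13,  11, 101], dtype=int32), array([252.4, 164.2])), (array([144, 227,  25,  23, 437], dtype=int32), array([155.7, 238.5]))]
```

View pics/latch.png

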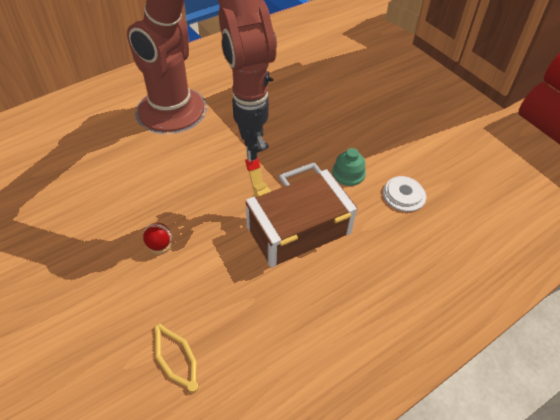

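The red grip at (252,164) shows the lever leaning towards the robot against the fingers, but not yet over centre. I'll push further.

>>> {"method": "carry_out", "body": {
  "increments": "255 0 -0.4 0 0;255 0 -0.4 0 0;255 0 -0.4 0 0;255 0 -0.4 0 0;255 0 -0.4 0 0;255 0 0 0 0;255 0 0 0 0;255 0 0 0 0;255 0 0 0 0"
}}

```text
time_s: 6.5
tool_pos: [0.4028, 0.0202, 0.136]
tool_rot: [0.748, 0.664, 0.0, 0.0]
wrist_force: [-0.1, 0.5, 0.7]
gripper_width: 0.0
finger_force: 0.0
```

```bash
python3 -c "
from h import *;from station import *
o=observe();go(o,[*cw(-100,45),.2],-7.1);print(o['time_s'],o['wrist_force'])
g=get_image('scene');print([(b[0],b[1].round(1)) for b in blobs(red(g),10)])
print(cw(-169,-60))"
```

```text
pos [0.4028 0.0202 0.136 ] head -6.83 shift [ 5.27  3.63 -3.2 ] turn 0.0015 w 0.0 q7 0.09
6.5 [-0.11577041  0.50812242  0.69974863]
[(array([544,  53,  16,  38, 360], dtype=int32), array([553.6,  73. ])), (array([ 520,   83,   40,   60, 1374], dtype=int32), array([543.3, 108.7])), (array([246, 156,  13,  14, 133], dtype=int32), array([252.4, 162.9])), (array([144, 227,  25,  23, 443], dtype=int32), array([155.6, 238.2]))]
[0.40587981 0.02064873]
```

```bash
python3 - <<'E'
import pickle;from h import *
S=pickle.load(open("im0.pkl","rb"))["scene"]
for a in(0,.4,.5,.6,.8,1.2,1.5,1.9):
    f=a+np.arctan2(13,100);x,z=-79-86*np.sin(f),70+86*np.cos(f)
    p=np.r_[cw(x,-60),z/1000]
    print(a,cv2.projectPoints(p,np.array(S["rvec"]),np.array(S["tvec"]),S["mtx"],np.array([S["k1"],0,0,0.]))[0].ravel().round(1))
E
```

```text
0 [259.8 170.7]
0.4 [253.8 164.7]
0.5 [252.6 164.1]
0.6 [251.4 163.8]
0.8 [249.4 164.3]
1.2 [247.2 169.1]
1.5 [247.1 175.4]
1.9 [248.9 186.4]
```

```bash
python3 - <<'E'
from h import *;from station import *
o=[]
for n,x,y in(("scene",260,160),("top",262,265)):
    p=get_image(n)["pixels"][y-50:y+50,x-50:x+50,::-1];o.append(cv2.resize(p,(400,400),interpolation=cv2.INTER_NEAREST))
cv2.imwrite("pics/l2.png",np.hstack(o))
E
```

```text
(no output)
```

View pics/l2.png

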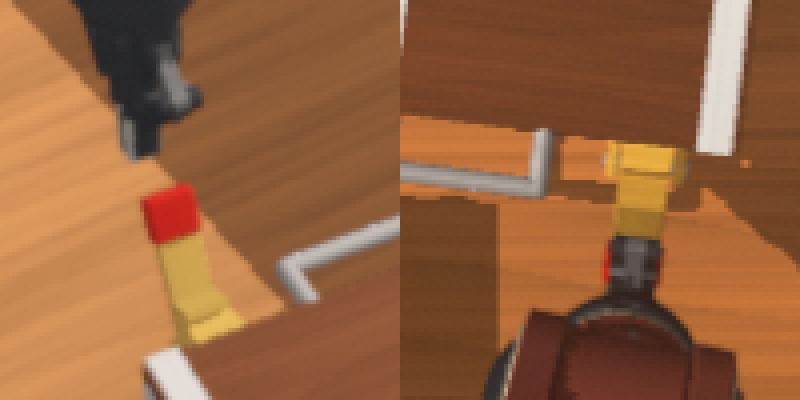

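```bash
python3 - <<'E'
import pickle;from h import *
d=pickle.load(open("im0.pkl","rb"));T,S=d["top"],d["scene"]
p,e=two(T,[[270.5,281]],S,[[252.4,163]]);q=p[:2]-C;print(p,e,q@ex,q@ey)
for a in(.5,.6,.8,1.2,1.5,1.9):
    f=a+np.arctan2(13,100);x,z=-79-86*np.sin(f),70+86*np.cos(f)
    p=np.r_[cw(x,-60),z/1000]
    print(a,x,z,[cv2.projectPoints(p,np.array(G["rvec"]),np.array(G["tvec"]),G["mtx"],np.array([G["k1"],0,0,0.]))[0].ravel().round(1) for G in (T,S)])
E
```

```text
[0.4415748  0.01576504 0.14037035] 0.0029536058559176035 -0.13297509475956548 -0.060434296358646694
0.5 -129.61605563798543 139.52708041944783 [array([269.9, 279.1]), array([252.6, 164.1])]
0.6 -136.30431217749208 134.1265608454448 [array([269.6, 281.9]), array([251.4, 163.8])]
0.8 -147.90202206069415 121.46368968454962 [array([269.1, 286.6]), array([249.4, 164.3])]
1.2 -162.50386965407574 90.56948596331773 [array([268.5, 291.6]), array([247.2, 169.1])]
1.5 -164.85299240652415 64.97369968612036 [array([268.6, 291.5]), array([247.1, 175.4])]
1.9 -156.11850898789882 31.93774085155522 [array([269.3, 286.5]), array([248.9, 186.4])]
```

The lever stands near dead centre (about 0.55 rad), because the fingertip slid over its end. I'll go back behind it and push lower down.

>>> {"method": "carry_out", "body": {
  "increments": "255 0 0 -0.9 0;255 0 0 -0.9 0;255 0 0 -0.9 0;255 0 0.87 0 0;255 0 0.87 0 0;255 0 0.87 0 0;255 0 0.87 0 0;255 0 0.87 0 0;255 0 0 0.9 0;255 0 0 0.9 0;255 0 0 0.9 0;255 0 0 0.9 0"
}}

```text
time_s: 7.85
tool_pos: [0.4888, 0.0099, 0.1171]
tool_rot: [0.748, 0.664, -0.0, 0.0]
wrist_force: [1.1, -0.5, 0.1]
gripper_width: 0.003
finger_force: 0.0
```

>>> {"method": "carry_out", "body": {
  "increments": "255 0 -0.4 0 0;255 0 -0.4 0 0;255 0 -0.4 0 0;255 0 -0.4 0 0;255 0 -0.4 0 0;255 0 -0.4 0 0"
}}

```text
time_s: 8.45
tool_pos: [0.4405, 0.0158, 0.1184]
tool_rot: [0.748, 0.664, 0.0, 0.0]
wrist_force: [-0.4, 0.0, 0.0]
gripper_width: 0.0
finger_force: 0.0
```

>>> {"method": "carry_out", "body": {
  "increments": "255 0 -0.4 0 0;255 0 -0.4 0 0;255 0 -0.4 0 0;255 0 -0.4 0 0;255 0 -0.4 0 0;255 0 0 0 0;255 0 0 0 0;255 0 0 -1 0;255 0 0 -1 0;255 0 0 -1 0;255 0 0 -1 0;255 0 0 0 0"
}}

```text
time_s: 9.65
tool_pos: [0.4038, 0.0203, 0.2]
tool_rot: [0.748, 0.664, 0.003, 0.002]
wrist_force: [-0.3, 0.3, 0.3]
gripper_width: -0.0
finger_force: 0.0
```

```bash
python3 -c "
from h import *;from station import *
o=observe();go(o,[*cw(-100,45),.2],-7.1);print(o['time_s'],o['wrist_force'])
g=get_image('scene');print([(b[0],b[1].round(1)) for b in blobs(red(g),10)])
"
```

```text
pos [0.4038 0.0203 0.2   ] head -6.82 shift [5.26 3.58 0.03] turn 0.0016 w -0.0 q7 0.01
9.65 [-0.33066304  0.34695585  0.32947593]
[(array([544,  53,  16,  38, 363], dtype=int32), array([553.5,  73.1])), (array([ 520,   83,   40,   59, 1385], dtype=int32), array([543.3, 108.8])), (array([243, 183,  12,   7,  50], dtype=int32), array([248. , 185.7])), (array([144, 227,  25,  23, 444], dtype=int32), array([155.6, 238.2]))]
```

The red grip is now at (248,186), which matches 1.9 rad, so the latch is open. Next is the handle.

>>> {"method": "carry_out", "body": {
  "increments": "175 0.88 0.6 0 0;175 0.88 0.6 0 0;175 0.88 0.6 0 0;175 0.88 0.6 0 0;175 0.88 0.6 0 0;175 0.88 0.6 0 0.0016;175 0 0 0 0;175 0 0 0 0",
  "squeeze": 40
}}

```text
time_s: 10.5
tool_pos: [0.4846, 0.1162, 0.1967]
tool_rot: [0.75, 0.662, -0.001, -0.0]
wrist_force: [-0.8, -0.7, 0.1]
gripper_width: 0.316
finger_force: 0.0
```

```bash
python3 -c "
from h import *;from station import *
o=observe();go(o,[*cw(-101,45),.08],-7.1);print(o['time_s'],o['wrist_force'])
"
```

```text
pos [0.4846 0.1162 0.1967] head -7.1 shift [0.04 0.1  5.83] turn -0.0 w 0.316 q7 -0.14
10.5 [-0.76050991 -0.74633203  0.11745239]
```

>>> {"method": "carry_out", "body": {
  "increments": "175 0 0.1 0.8 0;175 0 0 1 0;175 0 0 1 0;175 0 0 0.8 0;175 0 0 0.8 0"
}}

```text
time_s: 11.0
tool_pos: [0.4862, 0.1148, 0.109]
tool_rot: [0.75, 0.661, -0.001, -0.0]
wrist_force: [-0.1, -0.5, 0.1]
gripper_width: 0.31
finger_force: 0.0
```

>>> {"method": "carry_out", "body": {
  "increments": "175 0 0 0.7 0;175 0 0 0.7 0;175 0 0 0 0;255 0 0 0 0;255 0 0 0 0;255 0 0 0 0;255 0 0 0 0;255 0 0 0 0"
}}

```text
time_s: 11.8
tool_pos: [0.4876, 0.1165, 0.0823]
tool_rot: [0.75, 0.662, 0.0, 0.0]
wrist_force: [0.2, 1.1, 0.3]
gripper_width: 0.003
finger_force: 0.0
```

```bash
python3 - <<'E'
from h import *;from station import *
o=observe();print(o['time_s'],o['wrist_force'],o['finger_force'])
go(o,[*cw(-101,45),.08],-7.1)
# arc increments in tool axes: y=+case x, -z=up, unit 20mm
th=np.linspace(0,1.82,37);a=th-np.arctan2(6,165)*0
x=-165*np.cos(th)+6*np.sin(th);z=165*np.sin(th)+6*np.cos(th)
d=np.c_[np.diff(x),-np.diff(z)]/20
print(d.round(2).tolist())
E
```

```text
11.8 [0.16406729 1.10077802 0.30850695] 0.0
pos [0.4876 0.1165 0.0823] head -7.11 shift [-0.01 -0.06  0.11] turn -0.0 w 0.003 q7 -0.03
[[0.03, -0.42], [0.05, -0.41], [0.07, -0.41], [0.09, -0.41], [0.11, -0.4], [0.13, -0.4], [0.15, -0.39], [0.17, -0.38], [0.19, -0.37], [0.21, -0.36], [0.22, -0.35], [0.24, -0.34], [0.26, -0.33], [0.27, -0.31], [0.29, -0.3], [0.31, -0.28], [0.32, -0.27], [0.33, -0.25], [0.34, -0.24], [0.36, -0.22], [0.37, -0.2], [0.38, -0.18], [0.38, -0.16], [0.39, -0.14], [0.4, -0.12], [0.4, -0.1], [0.41, -0.08], [0.41, -0.06], [0.42, -0.04], [0.42, -0.02], [0.42, 0.0], [0.42, 0.02], [0.41, 0.05], [0.41, 0.07], [0.41, 0.09], [0.4, 0.11]]
```

```bash
python3 - <<'E'
from h import *;from station import *
import pickle
o=[];d={}
for n,x,y in(("scene",290,170),("top",240,258)):
    g=get_image(n);d[n]=g
    p=g["pixels"][y-50:y+50,x-50:x+50,::-1];o.append(cv2.resize(p,(400,400),interpolation=cv2.INTER_CUBIC))
    t=observe()["tool_pos"];print(n,cv2.projectPoints(t,np.array(g["rvec"]),np.array(g["tvec"]),g["mtx"],np.array([g["k1"],0,0,0.]))[0].ravel()-[x-50,y-50])
cv2.imwrite("pics/h1.png",np.hstack(o));pickle.dump(d,open("im1.pkl","wb"))
E
```

```text
scene [56.69812446 54.33887897]
top [37.11569991 50.96658246]
```

View pics/h1.png

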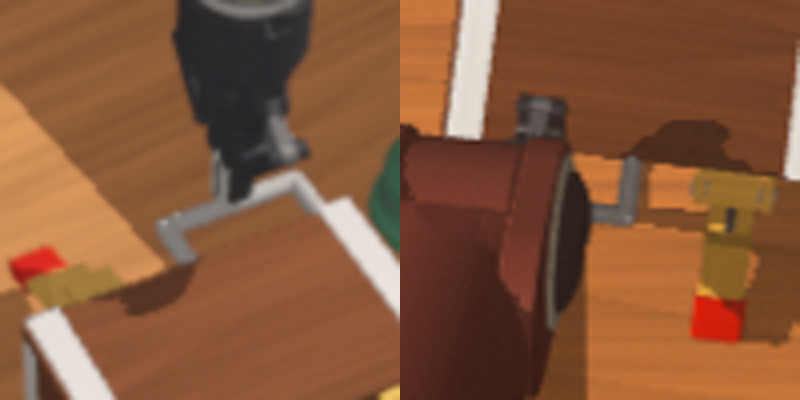

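The scene crop shows the closed fingertips ending at the bar's upper edge, so the bar isn't between them. I'll check where the tip should appear using the earlier free-air view, where it was at about (245,150).

```bash
python3 - <<'E'
import pickle;from h import *
d=pickle.load(open("im0.pkl","rb"));T,G=d["top"],d["scene"]
for z in(.116,.126,.136,.146,.156,.166):
    print(z,cv2.projectPoints(np.array([.4028,.0202,z]),np.array(G["rvec"]),np.array(G["tvec"]),G["mtx"],np.array([G["k1"],0,0,0.]))[0].ravel().round(1))
# bar height from both views using near end corner of bar: top crop (605..640,215), scene crop (163,225)
d=pickle.load(open("im1.pkl","rb"))
p,e=two(d["top"],[[190+57.5,208+53.5]],d["scene"],[[240+41.5,120+57]]);print("corner",p,e,(p[:2]-C)@ex,(p[:2]-C)@ey)
print(cw(-100,0))
E
```

```text
0.116 [245.  159.5]
0.126 [244.9 156.6]
0.136 [244.7 153.7]
0.146 [244.6 150.7]
0.156 [244.5 147.8]
0.166 [244.3 144.7]
corner [0.48352309 0.07004134 0.09694699] 0.005157828298243013 -0.0980570981655284 -0.0013893153751209208
[0.48176681 0.07166015]
```

The real closed tips sit about 12 mm above the reported TCP, so I need to go deeper. I'll rise, reopen, and descend to a TCP height of about 0.066.

>>> {"method": "carry_out", "body": {
  "increments": "255 0 0 -0.9 0;175 0 0 -0.9 0;175 0 0 0 0;175 0 0 0 0;175 0 -0.04 0 0;175 0 0 0.9 0;175 0 0 0.9 0;175 0 0 0.4 0;175 0 0 0.4 0;175 0 0 0 0"
}}

```text
time_s: 12.9
tool_pos: [0.4859, 0.1163, 0.0649]
tool_rot: [0.75, 0.662, -0.001, -0.0]
wrist_force: [-0.4, -0.3, -0.5]
gripper_width: 0.314
finger_force: 0.0
```

>>> {"method": "carry_out", "body": {
  "increments": "255 0 0 0 0;255 0 0 0 0;255 0 0 0 0;255 0 0 0 0;255 0 0 0 0"
}}

```text
time_s: 13.4
tool_pos: [0.4876, 0.1164, 0.0663]
tool_rot: [0.75, 0.662, 0.001, 0.001]
wrist_force: [3.0, -0.5, -1.5]
gripper_width: 0.118
finger_force: 39.0
```

The bar is gripped with 39 N at the pads. Now I'll lift along the hinge arc.

>>> {"method": "carry_out", "body": {
  "increments": "255 0 0.03 -0.42 0;255 0 0.05 -0.41 0;255 0 0.07 -0.41 0;255 0 0.09 -0.41 0;255 0 0.11 -0.4 0;255 0 0.13 -0.4 0;255 0 0.15 -0.39 0;255 0 0.17 -0.38 0"
}}

```text
time_s: 14.2
tool_pos: [0.5021, 0.1146, 0.1307]
tool_rot: [0.75, 0.662, -0.001, -0.0]
wrist_force: [4.1, -0.0, -7.4]
gripper_width: 0.116
finger_force: 38.8
```

```bash
python3 - <<'E'
from h import *;from station import *
o=observe();print(o['time_s'],o['wrist_force'],o['finger_force']);go(o,[*cw(-101,45),.08],-7.1)
g=get_image("scene");cv2.imwrite("pics/lift.png",g["pixels"][60:300,140:440,::-1])
E
```

```text
14.2 [ 4.14445558 -0.02486688 -7.42355893] 38.81459176540375
pos [0.5021 0.1146 0.1307] head -7.1 shift [-0.   -0.79  2.54] turn -0.0 w 0.116 q7 -0.07
```

View pics/lift.png

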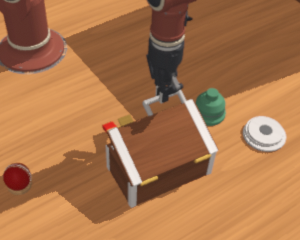

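The lid is rising with the gripped handle, at about 0.4 rad. I'll continue the arc.

>>> {"method": "carry_out", "body": {
  "increments": "255 0 0.19 -0.37 0;255 0 0.21 -0.36 0;255 0 0.22 -0.35 0;255 0 0.24 -0.34 0;255 0 0.26 -0.33 0;255 0 0.27 -0.31 0;255 0 0.29 -0.3 0;255 0 0.31 -0.28 0;255 0 0.32 -0.27 0;255 0 0.33 -0.25 0;255 0 0.34 -0.24 0;255 0 0.36 -0.22 0"
}}

```text
time_s: 15.45
tool_pos: [0.564, 0.1069, 0.2047]
tool_rot: [0.749, 0.662, -0.003, -0.005]
wrist_force: [-12.9, 0.6, 14.9]
gripper_width: 0.124
finger_force: 40.5
```

>>> {"method": "carry_out", "body": {
  "increments": "255 0 0.37 -0.2 0;255 0 0.38 -0.18 0;255 0 0.38 -0.16 0;255 0 0.39 -0.14 0;255 0 0.4 -0.12 0;255 0 0.4 -0.1 0;255 0 0.41 -0.08 0;255 0 0.41 -0.06 0"
}}

```text
time_s: 16.25
tool_pos: [0.6321, 0.0984, 0.2266]
tool_rot: [0.75, 0.662, 0.001, 0.0]
wrist_force: [-3.2, -0.1, 5.4]
gripper_width: 0.12
finger_force: 41.8
```

>>> {"method": "carry_out", "body": {
  "increments": "255 0 0.42 -0.04 0;255 0 0.42 -0.02 0;255 0 0.42 0 0;255 0 0.42 0.02 0;255 0 0.41 0.05 0;255 0 0.41 0.07 0;255 0 0 0 0"
}}

```text
time_s: 16.95
tool_pos: [0.6834, 0.092, 0.2227]
tool_rot: [0.75, 0.662, 0.002, 0.002]
wrist_force: [-0.0, -0.1, 6.0]
gripper_width: 0.12
finger_force: 43.6
```

```bash
python3 - <<'E'
from h import *;from station import *
o=observe();print(o['time_s'],o['wrist_force'],o['finger_force']);go(o,[*cw(-101,45),.08],-7.1)
p=o["tool_pos"]; x=(p[:2]-C)@ex*1000;z=p[2]*1000+30
print(x,z,"lid angle from x",np.arccos((65-x)/165),"radius",np.hypot(65-x,z-90))
E
```

```text
16.95 [-0.03084936 -0.0809073   5.97551102] 43.57233166694641
pos [0.6834 0.092  0.2227] head -7.12 shift [-0.01 -9.96  7.09] turn -0.0001 w 0.12 q7 -0.06
97.54983948963117 252.69895036274062 lid angle from x 1.7693705309554042 radius 165.92299569359966
```

>>> {"method": "carry_out", "body": {
  "increments": "175 0 0 0 0;175 0 0 0 0;175 0 0.3 0 0;175 0 0.2 0 0;175 0 0 -0.4 0;175 0 0 -0.5 0;175 0 0 -0.8 0;175 0 0 -0.8 0;0 0 0 -0.8 0;0 0 0 0 0"
}}

```text
time_s: 17.95
tool_pos: [0.6921, 0.0908, 0.292]
tool_rot: [0.75, 0.662, 0.003, 0.002]
wrist_force: [0.3, -0.7, 1.0]
gripper_width: 0.645
finger_force: 0.0
```

```bash
python3 - <<'E'
from h import *;from station import *
o=observe();print(o['time_s'],o['wrist_force'],o['finger_force']);go(o,[.432,-.2455,.2],83)
g=get_image("scene");cv2.imwrite("pics/open.png",g["pixels"][:,:,::-1])
E
```

```text
17.95 [ 0.32182127 -0.70494804  1.01232798] 0.0
pos [0.6921 0.0908 0.292 ] head -7.1 shift [-18.3  -10.86   4.5 ] turn 0.4994 w 0.645 q7 -0.08
```

View pics/open.png

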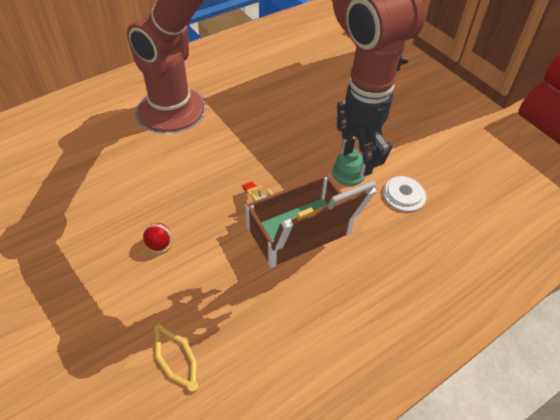

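The lid is resting back on its stop with the interior visible, and the ball is still at (157,238). Next I move over the ball.

>>> {"method": "carry_out", "body": {
  "increments": "0 -0.96 -0.57 0 0;0 -0.96 -0.57 0 0;0 -0.96 -0.57 0 0;0 -0.96 -0.57 0 0;0 -0.96 -0.57 0 0;0 -0.96 -0.57 0 0;0 -0.96 -0.57 0 0;0 -0.96 -0.57 0 0;0 -0.96 -0.57 0 0;0 -0.96 -0.57 0 0;0 -0.96 -0.57 0 0;0 -0.96 -0.57 0 0"
}}

```text
time_s: 19.2
tool_pos: [0.525, -0.121, 0.2872]
tool_rot: [0.75, 0.662, -0.0, -0.001]
wrist_force: [-0.2, -0.5, 0.3]
gripper_width: 1.002
finger_force: 0.0
```

>>> {"method": "carry_out", "body": {
  "increments": "0 -0.96 -0.57 0.3 0;0 -0.96 -0.57 0.3 0;0 -0.96 -0.57 0.5 0;0 -0.96 -0.57 0.6 0;0 -0.96 -0.57 0.8 0;0 -0.96 -0.57 0.8 0;0 -0.96 -0.57 0.8 0;0 0 0 0 0.0454;0 0 0 0 0.0454;0 0 0 0 0.0454;0 0 0 0 0.0454;0 0 0 0 0.0454"
}}

```text
time_s: 20.4
tool_pos: [0.4299, -0.2436, 0.2054]
tool_rot: [0.935, 0.356, -0.0, -0.001]
wrist_force: [0.0, -0.8, 0.8]
gripper_width: 0.999
finger_force: 0.0
```

>>> {"method": "carry_out", "body": {
  "increments": "0 0 0 0 0.0454;0 0 0 0 0.0454;0 0 0 0 0.0454;0 0 0 0 0.0454;0 0 0 0 0.0454;0 0 0 0 0.0454;0 0 0 0 0"
}}

```text
time_s: 21.1
tool_pos: [0.4301, -0.2434, 0.2052]
tool_rot: [0.998, -0.061, -0.001, -0.0]
wrist_force: [0.1, -0.0, -0.3]
gripper_width: 1.003
finger_force: 0.0
```

```bash
python3 - <<'E'
from h import *;from station import *
o=observe();print(o['time_s'],o['q']);go(o,[.432,-.2455,.06],83)
E
```

```text
21.1 [-0.15795977  0.53218222  0.96444453  1.88787868 -0.51807538  0.99749085
 -0.65694263]
pos [ 0.4301 -0.2434  0.2052] head -96.98 shift [0.12 0.09 7.26] turn 0.0001 w 1.003 q7 -0.66
```

>>> {"method": "carry_out", "body": {
  "increments": "0 0.12 0.09 1 0;0 0 0 1 0;0 0 0 1 0;0 0 0 1 0;0 0 0 1 0;0 0 0 1 0;0 0 0 1 0;0 0 0 0.8 0;0 0 0 0 0"
}}

```text
time_s: 22.0
tool_pos: [0.4313, -0.2449, 0.0481]
tool_rot: [0.998, -0.06, -0.002, -0.001]
wrist_force: [0.4, 0.1, 1.0]
gripper_width: 0.997
finger_force: 0.0
```

>>> {"method": "carry_out", "body": {
  "increments": "0 0 0 0.5 0;0 0 0 0.5 0;0 0 0 0.5 0;0 0 0 0.35 0;0 0 0 0 0"
}}

```text
time_s: 22.5
tool_pos: [0.4321, -0.2457, 0.012]
tool_rot: [0.998, -0.061, -0.001, -0.001]
wrist_force: [0.8, 0.7, -1.0]
gripper_width: 0.998
finger_force: 0.0
```

>>> {"method": "carry_out", "body": {
  "increments": "255 0 0 0 0;255 0 0 0 0;255 0 0 0 0;255 0 0 0 0;255 0 0 0 0",
  "squeeze": 25
}}

```text
time_s: 23.0
tool_pos: [0.4329, -0.2464, 0.0135]
tool_rot: [0.998, -0.061, 0.0, 0.0]
wrist_force: [-0.6, 1.3, 5.9]
gripper_width: 0.731
finger_force: 26.7
```

>>> {"method": "carry_out", "body": {
  "increments": "255 0 0 -0.3 0;255 0 0 -0.4 0;255 0 0 -0.6 0;255 0 0 -0.6 0;255 0 0 -0.6 0;255 0 0 0 0"
}}

```text
time_s: 23.6
tool_pos: [0.4337, -0.2471, 0.0649]
tool_rot: [0.998, -0.061, 0.002, 0.001]
wrist_force: [0.2, -0.3, -1.3]
gripper_width: 0.732
finger_force: 27.3
```

```bash
python3 - <<'E'
from h import *;from station import *
o=observe();print(o['time_s'],o['q']);go(o,[*C,.2],83)
o_=[]
for n in("scene","top"):
    g=get_image(n);t=observe()["tool_pos"]+[0,0,.02]
    x,y=cv2.projectPoints(t,np.array(g["rvec"]),np.array(g["tvec"]),g["mtx"],np.array([g["k1"],0,0,0.]))[0].ravel().astype(int);print(n,x,y)
    o_.append(cv2.resize(g["pixels"][y-50:y+50,x-50:x+50,::-1],(400,400),interpolation=cv2.INTER_CUBIC))
cv2.imwrite("pics/grab.png",np.hstack(o_))
E
```

```text
23.6 [-2.48096225e-04  7.14334351e-01  7.48511026e-01  2.02786754e+00
 -7.66756227e-01  6.97883989e-01 -4.47251649e-01]
pos [ 0.4337 -0.2471  0.0649] head -96.99 shift [  5.47 -16.09  -6.77] turn 0.0 w 0.732 q7 -0.45
scene 152 224
top 381 281
```

View pics/grab.png

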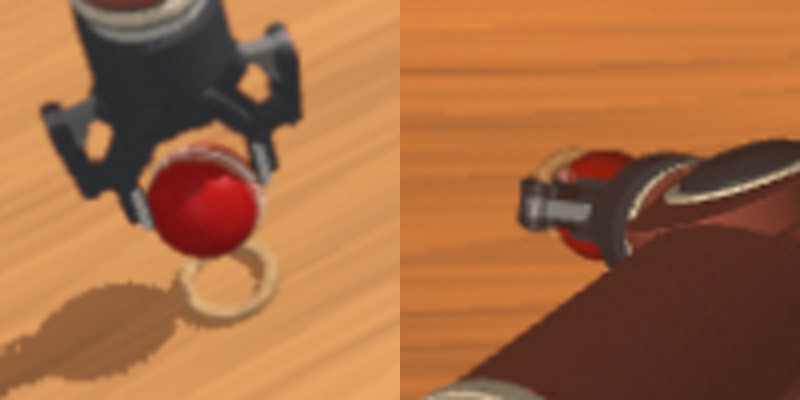

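The ball is held between the pads and lifted clear of its ring. I'll carry it over the case.

>>> {"method": "carry_out", "body": {
  "increments": "255 0 0 -0.8 0;255 0 0 -0.8 0;255 0 0 -0.8 0;255 0 0 -0.8 0;255 0 0 -0.8 0;255 0 0 -0.8 0;255 0 0 -0.8 0;255 0 0 -0.8 0;255 0 -0.2 0 0;255 0 -0.4 0 0;255 0 -0.6 0 0;255 0 -0.8 0 0",
  "squeeze": 30
}}

```text
time_s: 24.9
tool_pos: [0.437, -0.205, 0.1898]
tool_rot: [0.998, -0.061, -0.001, -0.0]
wrist_force: [-0.9, -0.7, -1.9]
gripper_width: 0.729
finger_force: 33.0
```

>>> {"method": "carry_out", "body": {
  "increments": "255 0.3 -0.9 0 0;255 0.4 -0.9 0 0;255 0.4 -0.9 0 0;255 0.4 -0.9 0 0;255 0.4 -0.9 0 0;255 0.4 -0.9 0 0;255 0.4 -0.9 0 0;255 0.4 -0.9 0 0;255 0.4 -0.9 0 0;255 0.4 -0.9 0 0;255 0.4 -0.9 0 0;255 0.4 -0.9 0 0"
}}

```text
time_s: 26.1
tool_pos: [0.5565, -0.0011, 0.1894]
tool_rot: [0.998, -0.06, -0.002, -0.0]
wrist_force: [-0.7, -0.6, -1.2]
gripper_width: 0.727
finger_force: 33.0
```

>>> {"method": "carry_out", "body": {
  "increments": "255 0.4 -0.9 0 0;255 0.4 -0.6 0 0;255 0.2 -0.4 0 0;255 0 0 0 0;255 0 0 0 0;255 0 0 0 0"
}}

```text
time_s: 26.7
tool_pos: [0.5811, 0.0303, 0.1911]
tool_rot: [0.998, -0.062, -0.0, 0.0]
wrist_force: [-0.6, -0.6, -1.3]
gripper_width: 0.727
finger_force: 33.0
```

```bash
python3 - <<'E'
from h import *;from station import *
o=observe();print(o['time_s'],o['q'],o['finger_force']);go(o,[*C,.0215],83-.1)
E
```

```text
26.7 [-0.63354928  0.69355935  0.95236545  1.67262043 -0.62079008  1.10754913
 -1.19539084] 32.974693179130554
pos [0.5811 0.0303 0.1911] head -97.14 shift [-0.18 -1.44  8.48] turn -0.0002 w 0.727 q7 -1.2
```

>>> {"method": "carry_out", "body": {
  "increments": "255 -0.18 -0.7 0 0;255 0 -0.74 0 0;255 0 0 0.6 0;255 0 0 0.8 0;255 0 0 0.8 0;255 0 0 0.8 0;255 0 0 0.8 0;255 0 0 0.8 0;255 0 0 0.8 0;255 0 0 0.6 0;255 0 0 0.5 0;255 0 0 0 0"
}}

```text
time_s: 27.9
tool_pos: [0.5807, 0.0609, 0.0594]
tool_rot: [0.998, -0.061, -0.001, 0.0]
wrist_force: [-0.7, -0.0, -1.9]
gripper_width: 0.726
finger_force: 33.0
```

```bash
python3 - <<'E'
from h import *;from station import *
o=observe();print(o['time_s'],o['wrist_force'],o['finger_force']);go(o,[*C,.0215],83-.1)
E
```

```text
27.9 [-0.65810632 -0.02879795 -1.8793592 ] 32.98756241798401
pos [0.5807 0.0609 0.0594] head -97.01 shift [0.03 0.07 1.89] turn 0.0005 w 0.726 q7 -1.11
```

>>> {"method": "carry_out", "body": {
  "increments": "255 0.03 0.07 0.4 0;255 0 0 0.4 0;255 0 0 0.3 0;255 0 0 0.3 0;255 0 0 0.2 0;255 0 0 0.15 0;255 0 0 0 0;255 0 0 0 0"
}}

```text
time_s: 28.7
tool_pos: [0.5822, 0.0592, 0.026]
tool_rot: [0.998, -0.061, 0.0, 0.0]
wrist_force: [0.6, 0.1, -1.0]
gripper_width: 0.728
finger_force: 33.0
```

>>> {"method": "carry_out", "body": {
  "increments": "255 0 0 0.1 0;255 0 0 0.1 0;255 0 0 0 0"
}}

```text
time_s: 29.0
tool_pos: [0.5824, 0.0593, 0.0221]
tool_rot: [0.998, -0.061, 0.0, -0.0]
wrist_force: [0.1, 0.4, -0.3]
gripper_width: 0.727
finger_force: 33.2
```

>>> {"method": "carry_out", "body": {
  "increments": "255 0 0 0.05 0;255 0 0 0.05 0;255 0 0 0 0"
}}

```text
time_s: 29.3
tool_pos: [0.5826, 0.0592, 0.0216]
tool_rot: [0.998, -0.061, 0.001, -0.001]
wrist_force: [-1.9, 1.3, 9.7]
gripper_width: 0.73
finger_force: 34.9
```

The ball touches the ring at the expected height, so I release it and rise.

>>> {"method": "carry_out", "body": {
  "increments": "255 0 0 -0.05 0;50 0 0 0 0;40 0 0 0 0;20 0 0 0 0;0 0 0 0 0;0 0 0 0 0;0 0 0 -0.3 0;0 0 0 -0.5 0;0 0 0 -0.8 0;0 0 0 -1 0;0 0 0 -1 0;0 0 0 -1 0"
}}

```text
time_s: 30.5
tool_pos: [0.5824, 0.059, 0.1153]
tool_rot: [0.998, -0.061, 0.001, 0.0]
wrist_force: [-0.1, 0.9, 0.4]
gripper_width: 0.998
finger_force: 0.0
```

>>> {"method": "carry_out", "body": {
  "increments": "0 0 0 -1 0;0 0 0 -1 0;0 0 0 -1 0;0 0 0 -1 0;0 0 0 -1 0;0 0 0 -1 0;255 0 0 -1 0;255 0 0 -1 0;255 0 0 0 0"
}}

```text
time_s: 31.4
tool_pos: [0.5835, 0.0579, 0.2772]
tool_rot: [0.998, -0.062, 0.004, -0.0]
wrist_force: [0.8, -0.8, 0.0]
gripper_width: 0.511
finger_force: 0.0
```

```bash
python3 - <<'E'
from h import *;from station import *
o=observe();print(o['time_s'],o['q'],o['finger_force']);go(o,[*cw(160,45),.3],83-.1)
S=get_image("scene");T=get_image("top")
for g in(S,T):
    print(cv2.projectPoints(np.r_[C,.043],np.array(g["rvec"]),np.array(g["tvec"]),g["mtx"],np.array([g["k1"],0,0,0.]))[0].ravel(),[(b[0],b[1].round(1)) for b in blobs(red(g),10)])
o_=[cv2.resize(g["pixels"][y-50:y+50,x-50:x+50,::-1],(400,400)) for g,x,y in((S,300,200),(T,255,220))]
cv2.imwrite("pics/set.png",np.hstack(o_))
E
```

```text
31.4 [-0.70762078  0.62087303  1.0167706   1.53944435 -0.54406444  1.27973383
 -1.31321058] 0.0
pos [0.5835 0.0579 0.2772] head -97.06 shift [ 7.88 -2.3  -1.08] turn 0.0002 w 0.511 q7 -1.31
[299.21453009 219.3169301 ] [(array([544,  53,  16,  38, 358], dtype=int32), array([553.6,  73.1])), (array([ 520,   83,   40,   59, 1294], dtype=int32), array([543.4, 108.5])), (array([243, 183,  12,   7,  49], dtype=int32), array([248. , 185.7])), (array([288, 210,  11,   8,  43], dtype=int32), array([293. , 214.3]))]
[252.50555934 219.83364666] [(array([264, 283,  12,  10,  79], dtype=int32), array([268.9, 286.9]))]
```

View pics/set.png

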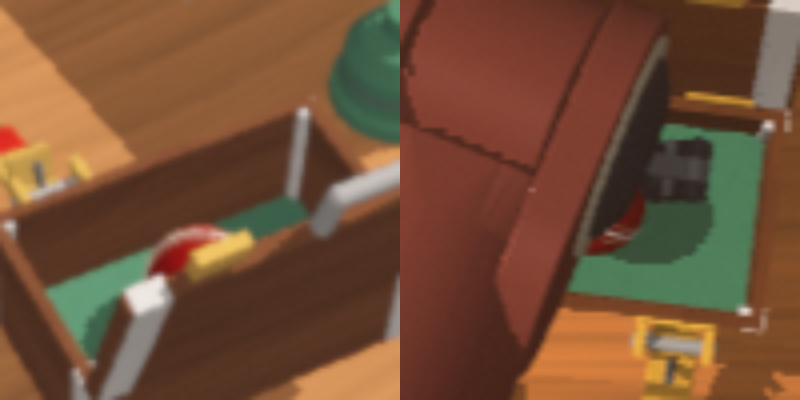

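The ball's outline matches its expected seat: top at crop (205,225) and left edge at (148,265), against a predicted centre of (197,277). Next I go behind the lid and push it closed.

>>> {"method": "carry_out", "body": {
  "increments": "255 0 -0.4 -0.6 0;255 0.8 -0.4 0 0;255 0.8 -0.4 0 0;255 0.8 -0.4 0 0;255 0.8 -0.4 0 0;255 0.8 -0.3 0 0;255 0.8 0 0 0;255 0.8 0 0 0;255 0.9 0 0 0;255 0.9 0 0 0;255 0.7 0 0 0;255 0 0 0 0"
}}

```text
time_s: 32.7
tool_pos: [0.7491, 0.0851, 0.2832]
tool_rot: [0.998, -0.061, -0.001, 0.001]
wrist_force: [-0.6, -0.1, -0.8]
gripper_width: 0.002
finger_force: 0.0
```

```bash
python3 - <<'E'
from h import *;from station import *
o=observe();print(o['time_s'],o['q'],o['wrist_force']);go(o,[*cw(165,45),.218],83-.1)
E
```

```text
32.7 [-0.45603034  0.88919117  0.91597239  0.9224977  -0.66200204  1.57597088
 -1.46468688] [-0.56303878 -0.09255644 -0.77048294]
pos [0.7491 0.0851 0.2832] head -97.01 shift [0.07 0.06 3.26] turn 0.0005 w 0.002 q7 -1.46
```

>>> {"method": "carry_out", "body": {
  "increments": "255 0 0 0.8 0;255 0 0 0.8 0;255 0 0 0.8 0;255 0 0 0.8 0;255 0 0 0 0;255 -0.3 0 0 0;255 -0.3 0 0 0;255 -0.3 0 0 0;255 -0.3 0 0 0;255 -0.3 0 0 0;255 -0.3 0 0 0;255 -0.3 0 0 0"
}}

```text
time_s: 33.9
tool_pos: [0.7068, 0.0903, 0.2215]
tool_rot: [0.998, -0.061, 0.001, 0.0]
wrist_force: [1.0, 0.0, 0.7]
gripper_width: -0.003
finger_force: 0.6
```

>>> {"method": "carry_out", "body": {
  "increments": "255 -0.3 0 0 0;255 -0.3 0 0 0;255 -0.3 0 0 0;255 -0.3 0 0 0;255 -0.3 0 0 0;255 -0.3 0 0 0;255 -0.3 0 0 0;255 -0.3 0 0 0"
}}

```text
time_s: 34.7
tool_pos: [0.6584, 0.0962, 0.2208]
tool_rot: [0.998, -0.061, -0.0, 0.0]
wrist_force: [0.6, 0.2, -0.1]
gripper_width: -0.005
finger_force: 0.2
```

>>> {"method": "carry_out", "body": {
  "increments": "255 -0.3 0 0 0;255 -0.3 0 0 0;255 -0.3 0 0 0;255 -0.3 0 0 0;255 -0.3 0 0 0;255 -0.3 0 0 0;255 -0.3 0 0 0;255 -0.3 0 0 0"
}}

```text
time_s: 35.5
tool_pos: [0.6109, 0.102, 0.2209]
tool_rot: [0.998, -0.061, -0.0, 0.0]
wrist_force: [0.9, 0.1, -0.5]
gripper_width: 0.003
finger_force: 0.0
```

```bash
python3 - <<'E'
from h import *;from station import *
o=observe();print(o['time_s'],o['wrist_force']);go(o,[*cw(30,45),.3],83-.1)
g=get_image("scene");print([(b[0],b[1].round(1)) for b in blobs(white(g)) if 230<b[1][0]<430])
E
```

```text
35.5 [ 0.88046302  0.14626205 -0.54150993]
pos [0.6109 0.102  0.2209] head -97.01 shift [ 0.28  0.06 -3.95] turn 0.0005 w 0.003 q7 -1.34
[(array([245,   3,  14,  16, 160], dtype=int32), array([252.2,  10.6])), (array([303, 154,  18,   8,  66], dtype=int32), array([311.6, 157.4])), (array([344, 159,  14,  58, 458], dtype=int32), array([350.5, 187. ])), (array([385, 176,  41,  35, 884], dtype=int32), array([405.6, 192.9])), (array([267, 213,  16,  36, 305], dtype=int32), array([274.7, 230.4]))]
```

>>> {"method": "carry_out", "body": {
  "increments": "255 0 0 -0.8 0;255 0 0 -0.8 0;255 0 0 -0.8 0;255 0 0 -0.8 0;255 0 0 0 0;255 0 0 0 0;255 0 0 0 0;255 0 0 0 0;255 0 0 0 0;255 0 0 0 0;255 0 0 0 0;255 0 0 0 0"
}}

```text
time_s: 36.75
tool_pos: [0.6115, 0.102, 0.2849]
tool_rot: [0.998, -0.061, -0.0, 0.0]
wrist_force: [1.0, 0.1, 0.4]
gripper_width: -0.004
finger_force: 0.0
```

```bash
python3 - <<'E'
from h import *;from station import *
import pickle
o=observe();print(o['time_s'],o['wrist_force'])
g=get_image("scene");G=pickle.load(open("im0.pkl","rb"))["scene"]
for h in(G,g):print([(b[0],b[1].round(1)) for b in blobs(white(h)) if 230<b[1][0]<430])
print([(b[0],b[1].round(1)) for b in blobs(red(g),10)])
cv2.imwrite("pics/shut.png",g["pixels"][:,:,::-1])
E
```

```text
36.75 [1.03370584 0.09238704 0.36523319]
[(array([245,   3,  13,  16, 151], dtype=int32), array([251.9,  10.5])), (array([281, 163,  76,  49, 540], dtype=int32), array([327.1, 185.1])), (array([386, 176,  40,  35, 870], dtype=int32), array([405.8, 192.8])), (array([247, 197,  34,  47, 456], dtype=int32), array([263.4, 220.1]))]
[(array([245,   3,  13,  16, 154], dtype=int32), array([252. ,  10.5])), (array([281, 163,  76,  50, 549], dtype=int32), array([326.6, 184.9])), (array([385, 176,  41,  35, 875], dtype=int32), array([405.7, 192.8])), (array([247, 197,  34,  47, 458], dtype=int32), array([263.4, 220.1]))]
[(array([544,  53,  16,  38, 359], dtype=int32), array([553.6,  73.1])), (array([ 520,   83,   40,   60, 1377], dtype=int32), array([543.5, 108.8])), (array([243, 183,  12,   7,  49], dtype=int32), array([248. , 185.7]))]
```

View pics/shut.png

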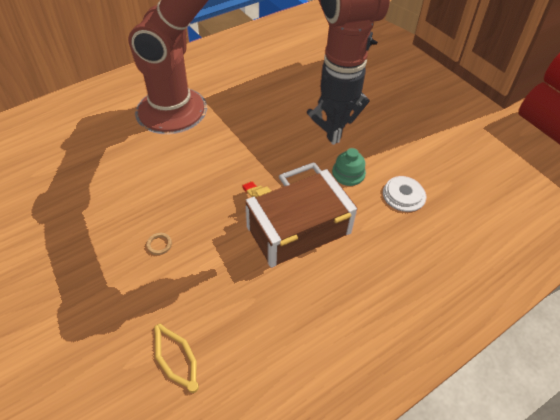

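The lid is shut: its strips are back at their starting pixels, (263.4,220.1) among them. The latch is still open at (248,186), the bystanders haven't moved, and the arm is clear.

```bash
python3 -c "from station import *;print(job_done())"
```

```text
the job is handed in; nothing more can be done
None
```

The job is handed in with no verdict returned: the last pictures show the lid shut, the latch open and the bystanders unmoved, and the ball matched its seat in the ring before the lid closed over it.

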